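# Load the battery pack into the spring-slide charger

### The arm

A 7-joint arm with a two-finger parallel gripper is mounted at the origin on the work surface. World frame = base frame: x ahead of the robot, y to its left, z up, the work surface at z = 0. Lengths are in m, angles in rad, forces in N, time in s.
With the tool pointing down it reaches from about 0.425 to 0.925 m from the base axis. Payload 6.8 kg.
Tool frame: the origin (TCP) lies on the mounting face of the last link; the fingertips stand 173 mm ahead of it and the grasp point (between the pads) lies 155 mm ahead of it; z points along the fingers, y is the line along which they close (so a half turn about z gives the same grasp; the last joint's range is limited). The gripper opens to 85 mm and grips with 20 to 120 N. Pads are 22 mm wide; open, the fingers measure 114 mm over their backs; the gripper's body (76 mm by 85 mm) begins 54 mm behind the grasp point. The pads swing forward as they close: fully open they stand 13 mm farther back than shut.
Start: joints at [-1.272, 0.477, 0.022, 1.555, -0.011, 1.109, -0.083], TCP at [0.267, 0.62, 0.405] pointing down, gripper open.
Joint ranges: [-2.96, 2.96], [-0.34, 2.1], [-1.41, 1.46], [0.24, 2.44], [-1.37, 4.51], [0.17, 1.92], [-2.96, 2.96]. Speed limits (rad/s): [2.39, 2.39, 3.14, 3.14, 3.14, 3.14, 3.14].

### API

Orientations are given as a rotation vector (axis times angle).
In Python, from bench import r gives the robot as it stands.
- The arm moves only by the tool arm_command, never from a script. Its argument "plan" is a list of rows, each an object of numbers: "claw": the closure, from 0 (fully open) to 1 (shut); "tx", "ty", "tz": the shift along the tool's x, y, z in m; "ax", "ay", "az": the turn, a rotation vector about the tool's x, y, z in degrees. A call has exactly 10 rows; each row shifts and turns the commanded pose from where the row before left it, along the tool's axes as they then stand; what a row does not reach is not made up. A row lasts 1/12 s, in which the tool goes at most 41.7 mm and 7.16 degrees, less where a joint would pass 70% of its speed; a pose out of reach is approached as far as the arm can. A call is refused whole if a number of a shift passes 0.0417 or a number of a turn 7.16, either way. A call with a gripper value outside its range is refused whole. The fingers move at their own pace and stop on an object; "squeeze" is the grip in N (left out, the last holds). Time passes only in rows, so rows that do not move let the fingers close, or fill a call up. It gives the time, the measured TCP pose, the force, the opening and the grip force at its end, in the units of the state.
- r.get_obs(): the state, without advancing time (a new reading comes with each control period).
- r.grab_frame(name): name is "scene" or "top" or "wrist"; returns the picture (400x640x3 uint8, red, green, blue); there is no depth.
- r.camera_model(name): a dict with "fx", "fy", "cx", "cy" (pixels), "position" and "orientation" of the camera in the world; the wrist camera has in their place "tool_from_camera" (4x4, takes a point from camera to tool coordinates, whose origin is the TCP and whose axes are the flange's). Camera axes: x right, y up, looking along -z (the intrinsics and any distortion apply to the point x, -y, -z); pixel columns grow to the right and rows downward; lengths in m; the calibration is good to about 2 mm. A picture is of the moment at which its call begins: read the wrist's pose just before it. camera_model takes no time and is no camera call.
- r.hand_in(): hands the job in; it is judged then, once.
Trained networks look in the newest picture that a camera, given by its name, has taken for a name from the list of things; names that differ only in an ending like _2 or _b are one class to them, and where a whole thing is asked for, a point or a joint stands for the part that bears it (a point fixed in the world has none). Each returns a list of dicts, best first, with "confidence" (0 to 1); they miss things now and then, are a little off and sometimes report something else, mostly with a low value. They report only what shows in the picture. A call takes as long as a camera call. They do not tell look-alikes from the thing itself.
- r.boxes_of(target, camera): "location" ([x, y, z] in m, in the coordinates of the camera as it stood for that picture, good to about 4 mm: the middle of the surface that is visible of it).
- r.tip_of(target, camera): "location" ([x, y, z] in m, in the coordinates of the camera as it stood for that picture, good to about 4 mm: a listed point, or the origin of a listed thing).
The state is a dict: "clock": time; "joints": joint angles; "qvel": joint speeds; "tau": joint torques, N m; "tcp_pos": TCP position; "orientation": TCP orientation; "contact_force": force on the tool from outside, world axes, zero at the start; "moment": the same for the moment, N m; "grip_width": finger opening in m; "gripper_force": force on a finger pad.
Only numpy, scipy, OpenCV 4.12 (cv2) and the standard library are available. Lean on these libraries where they do the work, as an engineer would, in place of code of your own. Each camera call takes 0.05 s, during which the arm holds its last target. There are 200 camera calls.

### The job

Put the long battery pack on charge: press the charger's spring-loaded slide back with the end of the pack, lower the pack flat onto the bay floor between the slide and the fixed stop, and let go so that the slide holds it against the stop. The pack should lie in line with the bay; leave the short pack where it is.

Things in the scene. Friction and masses are not known exactly. Their poses are not given: they have to be found in the camera images.
- long_pack_center (a point): The long battery pack, the one to load: a grey plastic block 42 mm wide (x), 80 mm long (y), 36 mm high (z), with a black band and a brass contact at each end, about 0.18 kg, lying flat and loose on the bench. The point is its centre, 18 mm above its underside. Either end may face the slide. Best gripped across its 42 mm width.
- short_pack_center (a point): The short battery pack, a bystander to leave alone: same look and section (42 mm in x, 36 mm high) but only 50 mm long (y). The point is its centre, 18 mm above its underside.
- bay (a point): Middle of the bay floor of the light grey charger fixed to the bench: the loaded pack's underside centre belongs here. Floor 10 mm above the bench, no side walls. y runs along the bay from fixed stop to slide, x across, z up. Stop: 46 mm wide, 14 mm thick, rises 16 mm above the floor, inner face at y = -40 mm. Base 90 mm wide; spring housing 40 mm above the floor at y = 105 to 165 mm.
- slide (a joint): The charger's sprung upright bare metal plate, 46 mm wide, 12 mm thick, top 56 mm above the bay floor, moving along the bay's +y. Value in m: 0 at rest, 0.056 fully back. Its bay-side face is at y = 12 mm + value: gap to the stop 52 mm at rest, 80 mm (0.028) with the long pack in, 108 mm fully back. It closes by itself; 2.5 N starts it, 4.5 N at 0.028, 7 N fully back; damping 25 N s/m.
There are look-alikes about, which are no part of the job. Leave any orange look-alike of the part that bears long_pack_center alone.

How it is judged:
By the outcome, as a careful person would: the job done as asked, in the order asked, and still so for the second after the job is handed in, with the robot touching nothing.
It also fails if it takes over 37 s, if anything falls off the work surface, if the arm or the gripper's body presses on something with over 40 N, if the wrist force passes 120 N, or if a joint passes its speed limit or range.

## Working session

There is one attempt and no reset: what is moved stays moved. The work goes in short steps, Python scripts to look and compute and a tool call to move; the robot and the scene stay as the last step left them, time stands still between calls to the robot, and variables do not carry over. Pictures are saved under pics/ and viewed, at most 10 in all, crops included, and the job is handed in when it is done.

Besides the shell and the picture viewer there is one more tool, called after "Request:" as name(argument=value, ...) on one line, values as JSON. arm_command: Moves the arm, as the interface text tells. Its arguments: {"type":"object","properties":{"plan":{"type":"array","items":{"type":"object","properties":{"claw":{"type":"number"},"tx":{"type":"number"},"ty":{"type":"number"},"tz":{"type":"number"},"ax":{"type":"number"},"ay":{"type":"number"},"az":{"type":"number"}}}},"squeeze":{"type":"number"}},"required":["plan"]}

```bash
ls; mkdir -p pics; cat > h.py <<'E'
import numpy as np, cv2
from scipy.spatial.transform import Rotation as R
from bench import r
def cam(name):
    m=r.camera_model(name)
    if name=="wrist":
        o=r.get_obs(); T=np.eye(4); T[:3,:3]=R.from_rotvec(o["orientation"]).as_matrix(); T[:3,3]=o["tcp_pos"]
        return m, T@np.array(m["tool_from_camera"])
    T=np.eye(4); q=np.array(m["orientation"]); T[:3,:3]=q if q.shape==(3,3) else R.from_rotvec(q).as_matrix(); T[:3,3]=m["position"]
    return m,T
def shot(name,f):
    m,T=cam(name); im=r.grab_frame(name); cv2.imwrite("pics/"+f,cv2.cvtColor(im,cv2.COLOR_RGB2BGR)); return m,T,im
def pix(m,T,uv,z):
    K=np.array([[m["fx"],0,m["cx"]],[0,m["fy"],m["cy"]],[0,0,1]])
    d=np.array(m.get("distortion",np.zeros(5)),float)
    p=cv2.undistortPoints(np.array([[uv]],float),K,d)[0,0]
    v=T[:3,:3]@np.array([p[0],-p[1],-1]); return T[:3,3]+v*(z-T[2,3])/v[2]
def find(name,T,targets):
    for t in targets:
        for fn in (r.boxes_of,r.tip_of):
            try:
                for d in fn(t,name): print(name,t,fn.__name__,round(d["confidence"],2),(T@np.r_[d["location"],1])[:3].round(4))
            except Exception as e: print(t,fn.__name__,e)
E
python3 - <<'E'
from h import *
print(r.get_obs())
for n in("top","scene"):
    m,T,im=shot(n,n+"0.png"); print(m)
    find(n,T,["long_pack_center","short_pack_center","bay","slide"])
E
```

```text
pics
{'clock': 0.0, 'joints': array([-1.27213745,  0.47780477,  0.02232823,  1.55645178, -0.01154539,
        1.10930176, -0.08307486]), 'qvel': array([ 1.28213989e-03, -1.05801403e-03, -2.59304877e-05,  1.57220786e-03,
       -1.76537805e-03, -1.65463027e-03, -7.73145890e-04]), 'tau': array([ 1.19664503e-03, -5.96454120e+01,  1.60864245e+00, -2.81201506e+01,
        1.26033343e-02,  9.27218614e-03, -3.99417024e-05]), 'tcp_pos': array([0.26692448, 0.61967932, 0.40372192]), 'orientation': array([-6.34426106e-01, -3.07657771e+00,  2.85369178e-03]), 'contact_force': array([0.27752904, 0.54464597, 0.08778368]), 'moment': array([ 0.01805932,  0.03164717, -0.01730288]), 'gripper_force': 0.0, 'grip_width': 0.08547353984493807}
{'fx': 496.69905380244484, 'fy': 496.69905380244484, 'cx': 314.68073993669503, 'cy': 195.71110431230076, 'position': array([0.41411231, 0.01085065, 1.07530855]), 'orientation': array([ 0.07633621, -0.05061884, -1.59069692])}
top long_pack_center call 0.88 [0.3172 0.2378 0.0393]
top long_pack_center call 0.67 [0.4433 0.2189 0.0351]
top long_pack_center call 0.97 [0.441
[... 391 characters left out ...]
4482614662, 'fy': 405.4454482614662, 'cx': 317.8286964406467, 'cy': 198.2520544237225, 'position': array([ 0.70896861, -0.32802333,  0.63709759]), 'orientation': array([0.59066002, 0.19292111, 0.58286163])}
scene long_pack_center call 0.97 [0.3209 0.2346 0.0376]
scene long_pack_center call 0.74 [0.4437 0.2085 0.0349]
scene long_pack_center call 0.96 [0.4376 0.2249 0.017 ]
scene long_pack_center call 0.64 [0.3127 0.2437 0.0173]
scene short_pack_center call 0.83 [0.6553 0.1473 0.0375]
scene short_pack_center call 0.72 [0.6545 0.1663 0.0195]
scene bay call 0.75 [ 0.5115 -0.2261  0.008 ]
scene slide call 0.77 [ 0.5129 -0.2073  0.0304]
slide call it knows: bay, long_pack_center, short_pack_center
```

View pics/top0.png

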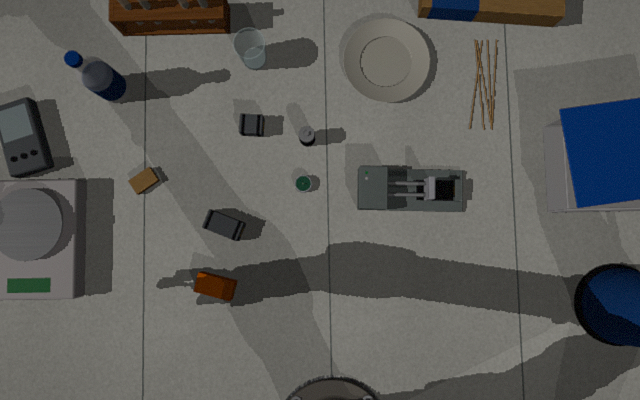

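View pics/scene0.png

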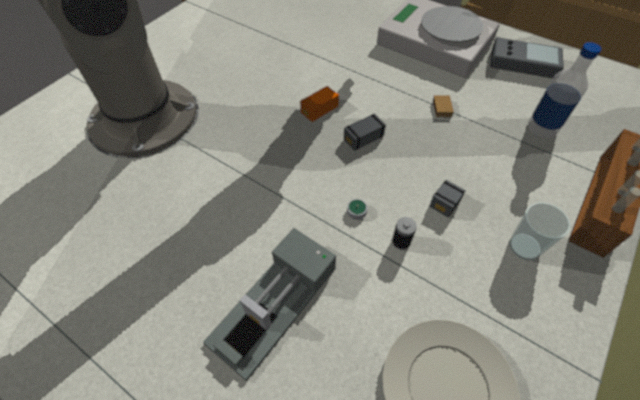

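The top picture shows the long grey pack at (225,224), the short pack at (251,124) and the orange look-alike at (215,286). The charger spans (358..466, 165..210), with its housing on the left (world +y) and its stop on the right. The scene view agrees. The networks put the long pack at about (0.440, 0.222).

```bash
cat >> h.py <<'E'
def rows(pos,yaw,n,o=None):
    """tool-down target: tool y at azimuth yaw (deg), tcp at pos; prints per-row numbers"""
    o=o or r.get_obs(); A=R.from_rotvec(o["orientation"]); p=np.array(o["tcp_pos"])
    c,s=np.cos(np.radians(yaw)),np.sin(np.radians(yaw))
    B=R.from_matrix(np.array([[-s,c,0],[c,s,0],[0,0,-1.]]))
    B=B if True else B
    w=(A.inv()*B).as_rotvec(); st=(np.array(pos)-p)/n
    print("yaw now",np.degrees(np.arctan2(*A.as_matrix()[[1,0],1])).round(2),"total turn",np.degrees(w).round(2),"n",n)
    for i in range(n):
        q=A*R.from_rotvec(w*i/n); print(i,(q.inv().apply(st)).round(4),np.degrees(w/n).round(2))
E
python3 - <<'E'
from h import *
rows([0.44,0.222,0.36],-21,14)
E
```

```text
yaw now 66.69 total turn [ 0.   -0.   87.69] n 14
0 [-0.0226 -0.0212  0.0032] [ 0.   -0.    6.26]
1 [-0.0248 -0.0186  0.0032] [ 0.   -0.    6.26]
2 [-0.0267 -0.0158  0.0032] [ 0.   -0.    6.26]
3 [-0.0282 -0.0128  0.0032] [ 0.   -0.    6.26]
4 [-0.0294 -0.0097  0.0032] [ 0.   -0.    6.26]
5 [-0.0303 -0.0064  0.0032] [ 0.   -0.    6.26]
6 [-0.0308 -0.003   0.0032] [ 0.   -0.    6.26]
7 [-0.031   0.0003  0.0032] [ 0.   -0.    6.26]
8 [-0.0308  0.0037  0.0032] [ 0.   -0.    6.26]
9 [-0.0302  0.0071  0.0032] [ 0.   -0.    6.26]
10 [-0.0292  0.0103  0.0032] [ 0.   -0.    6.26]
11 [-0.0279  0.0134  0.0032] [ 0.   -0.    6.26]
12 [-0.0263  0.0164  0.0032] [ 0.   -0.    6.26]
13 [-0.0243  0.0192  0.0032] [ 0.   -0.    6.26]
```

Request:
arm_command(plan=[{"tx": -0.0226, "ty": -0.0212, "tz": 0.003, "az": 6.26, "claw": 0}, {"tx": -0.0248, "ty": -0.0186, "tz": 0.003, "az": 6.26, "claw": 0}, {"tx": -0.0267, "ty": -0.0158, "tz": 0.003, "az": 6.26, "claw": 0}, {"tx": -0.0282, "ty": -0.0128, "tz": 0.003, "az": 6.26, "claw": 0}, {"tx": -0.0294, "ty": -0.0097, "tz": 0.003, "az": 6.26, "claw": 0}, {"tx": -0.0303, "ty": -0.0064, "tz": 0.003, "az": 6.26, "claw": 0}, {"tx": -0.0308, "ty": -0.003, "tz": 0.003, "az": 6.26, "claw": 0}, {"tx": -0.031, "ty": 0.0003, "tz": 0.003, "az": 6.26, "claw": 0}, {"tx": -0.0308, "ty": 0.0037, "tz": 0.003, "az": 6.26, "claw": 0}, {"tx": -0.0302, "ty": 0.0071, "tz": 0.003, "az": 6.26, "claw": 0}])

```text
invalid input at $.plan[0]: expected keys claw, tx, ty, tz, ax, ay, az
```

Request:
arm_command(plan=[{"tx": -0.0292, "ty": 0.0103, "tz": 0.003, "az": 6.26, "claw": 0}, {"tx": -0.0279, "ty": 0.0134, "tz": 0.003, "az": 6.26, "claw": 0}, {"tx": -0.0263, "ty": 0.0164, "tz": 0.003, "az": 6.26, "claw": 0}, {"tx": -0.0243, "ty": 0.0192, "tz": 0.003, "az": 6.26, "claw": 0}, {"claw": 0}, {"claw": 0}, {"claw": 0}, {"claw": 0}, {"claw": 0}, {"claw": 0}])

```text
invalid input at $.plan[0]: expected keys claw, tx, ty, tz, ax, ay, az
```

```bash
python3 - <<'E'
from h import *
o=r.get_obs(); print(o["clock"],o["tcp_pos"],o["orientation"],o["joints"].round(2))
m,T,im=shot("wrist","w1.png"); print(m)
find("wrist",T,["long_pack_center"])
E
```

```text
0.8 [0.26708595 0.61993093 0.40474972] [-6.34730949e-01 -3.07679388e+00 -1.37893092e-04] [-1.27  0.48  0.02  1.56 -0.01  1.11 -0.08]
{'fx': 341.5858267617562, 'fy': 341.5858267617562, 'cx': 313.14512842807306, 'cy': 198.90381947243168, 'tool_from_camera': array([[-1.14107535e-03,  9.57203187e-01,  2.89414506e-01,
         7.49906283e-02],
       [ 9.99999349e-01,  1.08591476e-03,  3.51169448e-04,
         4.09682080e-04],
       [ 2.18610315e-05,  2.89414718e-01, -9.57203803e-01,
         2.97810923e-02],
       [ 0.00000000e+00,  0.00000000e+00,  0.00000000e+00,
         1.00000000e+00]])}
wrist long_pack_center call 0.92 [0.3046 0.246  0.0352]
wrist long_pack_center call 0.62 [0.4393 0.2653 0.0222]
wrist long_pack_center call 0.9 [0.3176 0.2388 0.0195]
```

View pics/w1.png

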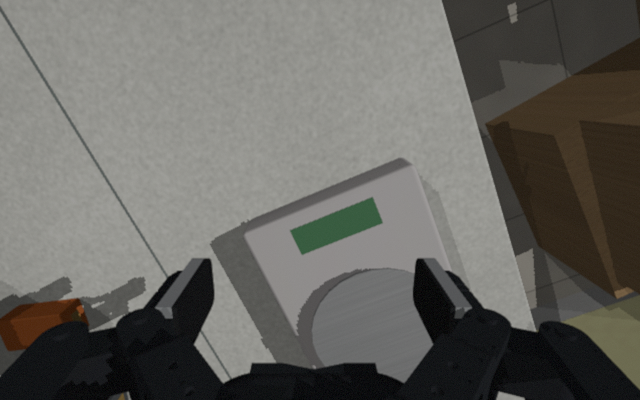

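The call was refused because every key is required, so the arm has not moved. The wrist view shows only the scale and the orange block at (40,325). I'll resend with all keys.

Request:
arm_command(plan=[{"tx": -0.0226, "ty": -0.0212, "tz": 0.003, "ax": 0, "ay": 0, "az": 6.26, "claw": 0}, {"tx": -0.0248, "ty": -0.0186, "tz": 0.003, "ax": 0, "ay": 0, "az": 6.26, "claw": 0}, {"tx": -0.0267, "ty": -0.0158, "tz": 0.003, "ax": 0, "ay": 0, "az": 6.26, "claw": 0}, {"tx": -0.0282, "ty": -0.0128, "tz": 0.003, "ax": 0, "ay": 0, "az": 6.26, "claw": 0}, {"tx": -0.0294, "ty": -0.0097, "tz": 0.003, "ax": 0, "ay": 0, "az": 6.26, "claw": 0}, {"tx": -0.0303, "ty": -0.0064, "tz": 0.003, "ax": 0, "ay": 0, "az": 6.26, "claw": 0}, {"tx": -0.0308, "ty": -0.003, "tz": 0.003, "ax": 0, "ay": 0, "az": 6.26, "claw": 0}, {"tx": -0.031, "ty": 0.0003, "tz": 0.003, "ax": 0, "ay": 0, "az": 6.26, "claw": 0}, {"tx": -0.0308, "ty": 0.0037, "tz": 0.003, "ax": 0, "ay": 0, "az": 6.26, "claw": 0}, {"tx": -0.0302, "ty": 0.0071, "tz": 0.003, "ax": 0, "ay": 0, "az": 6.26, "claw": 0}])

```text
clock: 1.78
tcp_pos: [0.3911, 0.3343, 0.3749]
orientation: [-2.147, -2.294, -0.001]
contact_force: [-0.0, -0.3, -0.4]
grip_width: 0.0852
gripper_force: 0.0
```

Request:
arm_command(plan=[{"tx": -0.0292, "ty": 0.0103, "tz": 0.003, "ax": 0, "ay": 0, "az": 6.26, "claw": 0}, {"tx": -0.0279, "ty": 0.0134, "tz": 0.003, "ax": 0, "ay": 0, "az": 6.26, "claw": 0}, {"tx": -0.0263, "ty": 0.0164, "tz": 0.003, "ax": 0, "ay": 0, "az": 6.26, "claw": 0}, {"tx": -0.0243, "ty": 0.0192, "tz": 0.003, "ax": 0, "ay": 0, "az": 6.26, "claw": 0}, {"tx": 0, "ty": 0, "tz": 0, "ax": 0, "ay": 0, "az": 0, "claw": 0}, {"tx": 0, "ty": 0, "tz": 0, "ax": 0, "ay": 0, "az": 0, "claw": 0}, {"tx": 0, "ty": 0, "tz": 0, "ax": 0, "ay": 0, "az": 0, "claw": 0}, {"tx": 0, "ty": 0, "tz": 0, "ax": 0, "ay": 0, "az": 0, "claw": 0}, {"tx": 0, "ty": 0, "tz": 0, "ax": 0, "ay": 0, "az": 0, "claw": 0}, {"tx": 0, "ty": 0, "tz": 0, "ax": 0, "ay": 0, "az": 0, "claw": 0}])

```text
clock: 2.62
tcp_pos: [0.4398, 0.2232, 0.3627]
orientation: [-2.586, -1.783, -0.0]
contact_force: [-0.7, -0.4, -0.3]
grip_width: 0.0855
gripper_force: 0.0
```

```bash
python3 - <<'E'
from h import *
o=r.get_obs(); print(o["clock"],o["tcp_pos"],o["orientation"],o["joints"].round(2))
m,T,im=shot("wrist","w2.png")
find("wrist",T,["long_pack_center","bay","slide"])
rows([0.44,0.222,0.36],-21,1)
E
```

```text
2.6167 [0.43980127 0.22316909 0.36274951] [-2.58606341e+00 -1.78335053e+00 -3.33252808e-04] [-0.98  0.24  0.45  2.05 -0.13  0.88 -0.82]
wrist long_pack_center call 0.97 [0.3246 0.2445 0.0363]
wrist long_pack_center call 0.87 [0.4352 0.2271 0.0372]
wrist long_pack_center call 0.69 [0.3174 0.2422 0.0169]
wrist long_pack_center call 0.34 [0.6593 0.1594 0.0174]
wrist bay call 0.68 [ 0.5471 -0.0615  0.0494]
slide call it knows: bay, long_pack_center, short_pack_center
yaw now -20.93 total turn [ 0.   -0.    0.07] n 1
0 [-0.0003  0.      0.0027] [ 0.   -0.    0.07]
```

View pics/w2.png

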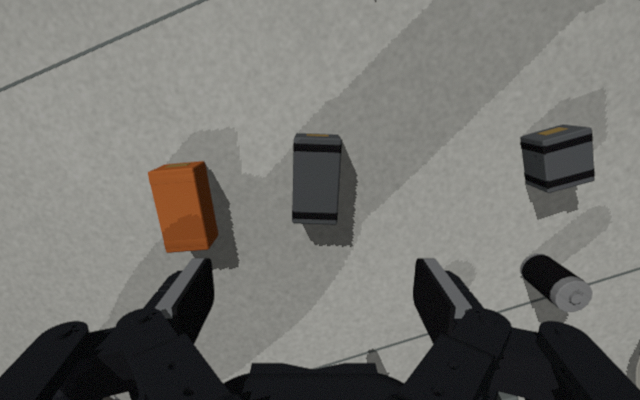

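Wrist view: the long pack's top face runs from about (293,137) to (341,137) and down to (293,220)/(337,220), with the orange look-alike to its left and the short pack to its right. I'll refine with an enlarged crop of the pack beside one of the charger.

```bash
python3 - <<'E'
from h import *
a=cv2.imread("pics/w2.png")[120:240,265:365]; b=cv2.imread("pics/top0.png")[155:220,350:475]
a=cv2.resize(a,None,fx=4,fy=4,interpolation=cv2.INTER_CUBIC); b=cv2.resize(b,None,fx=3.2,fy=3.2,interpolation=cv2.INTER_CUBIC)
c=np.zeros((480,800,3),np.uint8); c[:,:400]=a; c[:b.shape[0],400:400+b.shape[1]]=b[:,:400]
c=np.clip(c*1.6,0,255).astype(np.uint8)
cv2.imwrite("pics/crop.png",c)
E
```

```text
(no output)
```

View pics/crop.png

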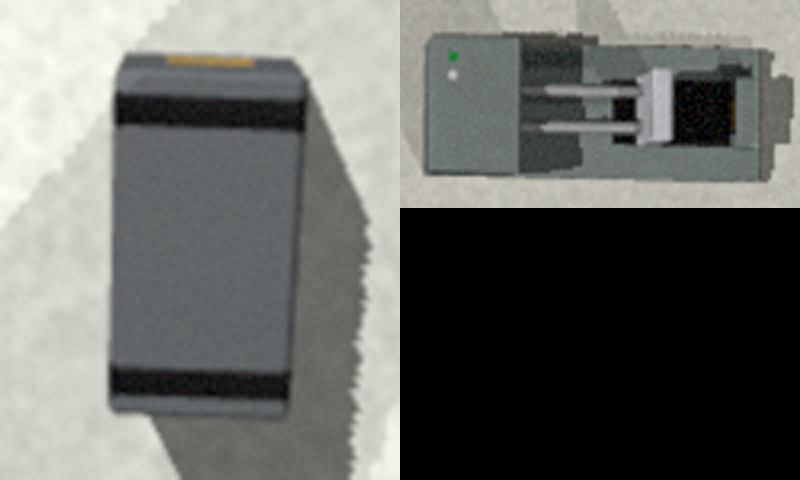

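```bash
python3 - <<'E'
from h import *
m,T=cam("wrist")
P=np.array([pix(m,T,u,0.036) for u in [(294.2,138),(342,139),(337,223.5),(292.5,222.5)]]); print(P.round(4)); c=P.mean(0); print("pack",c)
for i in range(4): d=P[(i+1)%4]-P[i]; print(np.linalg.norm(d).round(4),np.degrees(np.arctan2(d[1],d[0])).round(1))
m,T=cam("top")
f=lambda x,y:(350+(x-400)/3.2-.3,155+y/3.2-.3)
for n,z,L in [("housing",.05,[(426,34),(520,40),(520,177),(426,174)]),("base",.01,[(580,43),(768,50),(768,181),(520,178)]),("slidetop",.066,[(672,70),(672,144)])]:
    Q=np.array([pix(m,T,f(*q),z) for q in L]); print(n,Q.round(4).tolist())
    for i in range(len(Q)-1): d=Q[i+1]-Q[i]; print(np.linalg.norm(d).round(4),np.degrees(np.arctan2(d[1],d[0])).round(1))
E
```

```text
[[0.4376 0.2652 0.036 ]
 [0.4758 0.2497 0.036 ]
 [0.4454 0.178  0.036 ]
 [0.4072 0.1937 0.036 ]]
pack [0.4414958  0.22164686 0.036     ]
0.0412 -22.2
0.0779 -113.0
0.0413 157.7
0.0778 66.9
housing [[0.5585, -0.0642, 0.05], [0.5532, -0.1249, 0.05], [0.4643, -0.1221, 0.05], [0.4675, -0.0617, 0.05]]
0.061 -95.0
0.0889 178.2
0.0605 87.0
base [[0.5557, -0.1705, 0.01], [0.5481, -0.2962, 0.01], [0.4601, -0.2923, 0.01], [0.4656, -0.1273, 0.01]]
0.1259 -93.4
0.0881 177.5
0.1651 88.1
slidetop [[0.5296, -0.2187, 0.066], [0.4824, -0.2168, 0.066]]
0.0472 177.7
```

Pack is at (0.4415, 0.2217) with yaw about -22.6°, and the measured 41×78 mm matches its size. Bay is at (0.505, -0.229) with yaw about -2.5°. Descending to grasp now.

Request:
arm_command(plan=[{"tx": -0.0008, "ty": 0.0021, "tz": 0.031, "ax": 0, "ay": 0, "az": 1.7, "claw": 0}, {"tx": 0, "ty": 0, "tz": 0.036, "ax": 0, "ay": 0, "az": 0, "claw": 0}, {"tx": 0, "ty": 0, "tz": 0.036, "ax": 0, "ay": 0, "az": 0, "claw": 0}, {"tx": 0, "ty": 0, "tz": 0.034, "ax": 0, "ay": 0, "az": 0, "claw": 0}, {"tx": 0, "ty": 0, "tz": 0.025, "ax": 0, "ay": 0, "az": 0, "claw": 0}, {"tx": 0, "ty": 0, "tz": 0.015, "ax": 0, "ay": 0, "az": 0, "claw": 0}, {"tx": 0, "ty": 0, "tz": 0.009, "ax": 0, "ay": 0, "az": 0, "claw": 0}, {"tx": 0, "ty": 0, "tz": 0, "ax": 0, "ay": 0, "az": 0, "claw": 0}, {"tx": 0, "ty": 0, "tz": 0, "ax": 0, "ay": 0, "az": 0, "claw": 0}, {"tx": 0, "ty": 0, "tz": 0, "ax": 0, "ay": 0, "az": 0, "claw": 0}])

```text
clock: 3.75
tcp_pos: [0.4424, 0.2209, 0.1777]
orientation: [-2.614, -1.742, -0.003]
contact_force: [0.6, 0.1, 0.8]
grip_width: 0.0852
gripper_force: 0.0
```

Request:
arm_command(plan=[{"tx": 0, "ty": 0, "tz": 0, "ax": 0, "ay": 0, "az": 0, "claw": 0.4}, {"tx": 0, "ty": 0, "tz": 0, "ax": 0, "ay": 0, "az": 0, "claw": 0.6}, {"tx": 0, "ty": 0, "tz": 0, "ax": 0, "ay": 0, "az": 0, "claw": 0.8}, {"tx": 0, "ty": 0, "tz": 0, "ax": 0, "ay": 0, "az": 0, "claw": 1}, {"tx": 0, "ty": 0, "tz": 0, "ax": 0, "ay": 0, "az": 0, "claw": 1}, {"tx": 0, "ty": 0, "tz": 0, "ax": 0, "ay": 0, "az": 0, "claw": 1}, {"tx": 0, "ty": 0, "tz": 0, "ax": 0, "ay": 0, "az": 0, "claw": 1}, {"tx": 0, "ty": 0, "tz": 0, "ax": 0, "ay": 0, "az": 0, "claw": 1}, {"tx": 0, "ty": 0, "tz": 0, "ax": 0, "ay": 0, "az": 0, "claw": 1}, {"tx": 0, "ty": 0, "tz": 0, "ax": 0, "ay": 0, "az": 0, "claw": 1}], squeeze=50)

```text
clock: 4.58
tcp_pos: [0.442, 0.2209, 0.1774]
orientation: [-2.614, -1.742, -0.002]
contact_force: [-0.6, -0.5, 6.9]
grip_width: 0.0417
gripper_force: 51.0
```

```bash
python3 - <<'E'
from h import *
o=r.get_obs(); p=o["tcp_pos"]; o=dict(o); o["tcp_pos"]=[p[0],p[1],.2674]
rows([0.503,-0.274,0.2674],-2.5,15,o)
E
```

```text
yaw now -22.64 total turn [ 2.000e-02 -6.000e-02 -2.014e+01] n 15
0 [-0.0289  0.0165 -0.    ] [ 0.   -0.   -1.34]
1 [-0.0293  0.0158 -0.    ] [ 0.   -0.   -1.34]
2 [-0.0296  0.0151 -0.    ] [ 0.   -0.   -1.34]
3 [-0.03    0.0144 -0.    ] [ 0.   -0.   -1.34]
4 [-0.0303  0.0137 -0.    ] [ 0.   -0.   -1.34]
5 [-0.0306  0.013  -0.    ] [ 0.   -0.   -1.34]
6 [-0.0309  0.0122 -0.    ] [ 0.   -0.   -1.34]
7 [-0.0312  0.0115 -0.    ] [ 0.   -0.   -1.34]
8 [-0.0314  0.0108 -0.    ] [ 0.   -0.   -1.34]
9 [-0.0317  0.01   -0.    ] [ 0.   -0.   -1.34]
10 [-0.0319  0.0093 -0.    ] [ 0.   -0.   -1.34]
11 [-0.0321  0.0085 -0.    ] [ 0.   -0.   -1.34]
12 [-0.0323  0.0078 -0.    ] [ 0.   -0.   -1.34]
13 [-0.0325  0.007  -0.    ] [ 0.   -0.   -1.34]
14 [-0.0326  0.0063 -0.    ] [ 0.   -0.   -1.34]
```

Request:
arm_command(plan=[{"tx": 0, "ty": 0, "tz": -0.015, "ax": 0, "ay": 0, "az": 0, "claw": 1}, {"tx": 0, "ty": 0, "tz": -0.025, "ax": 0, "ay": 0, "az": 0, "claw": 1}, {"tx": 0, "ty": 0, "tz": -0.025, "ax": 0, "ay": 0, "az": 0, "claw": 1}, {"tx": 0, "ty": 0, "tz": -0.015, "ax": 0, "ay": 0, "az": 0, "claw": 1}, {"tx": 0, "ty": 0, "tz": -0.01, "ax": 0, "ay": 0, "az": 0, "claw": 1}, {"tx": 0, "ty": 0, "tz": 0, "ax": 0, "ay": 0, "az": 0, "claw": 1}, {"tx": 0, "ty": 0, "tz": 0, "ax": 0, "ay": 0, "az": 0, "claw": 1}, {"tx": 0, "ty": 0, "tz": 0, "ax": 0, "ay": 0, "az": 0, "claw": 1}, {"tx": 0, "ty": 0, "tz": 0, "ax": 0, "ay": 0, "az": 0, "claw": 1}, {"tx": 0, "ty": 0, "tz": 0, "ax": 0, "ay": 0, "az": 0, "claw": 1}])

```text
clock: 5.42
tcp_pos: [0.4415, 0.2205, 0.2657]
orientation: [2.614, 1.742, -0.003]
contact_force: [-0.2, 1.0, -2.7]
grip_width: 0.0413
gripper_force: 51.4
```

Request:
arm_command(plan=[{"tx": -0.0289, "ty": 0.0165, "tz": 0, "ax": 0, "ay": 0, "az": -1.34, "claw": 1}, {"tx": -0.0293, "ty": 0.0158, "tz": 0, "ax": 0, "ay": 0, "az": -1.34, "claw": 1}, {"tx": -0.0296, "ty": 0.0151, "tz": 0, "ax": 0, "ay": 0, "az": -1.34, "claw": 1}, {"tx": -0.03, "ty": 0.0144, "tz": 0, "ax": 0, "ay": 0, "az": -1.34, "claw": 1}, {"tx": -0.0303, "ty": 0.0137, "tz": 0, "ax": 0, "ay": 0, "az": -1.34, "claw": 1}, {"tx": -0.0306, "ty": 0.013, "tz": 0, "ax": 0, "ay": 0, "az": -1.34, "claw": 1}, {"tx": -0.0309, "ty": 0.0122, "tz": 0, "ax": 0, "ay": 0, "az": -1.34, "claw": 1}, {"tx": -0.0312, "ty": 0.0115, "tz": 0, "ax": 0, "ay": 0, "az": -1.34, "claw": 1}, {"tx": -0.0314, "ty": 0.0108, "tz": 0, "ax": 0, "ay": 0, "az": -1.34, "claw": 1}, {"tx": -0.0317, "ty": 0.01, "tz": 0, "ax": 0, "ay": 0, "az": -1.34, "claw": 1}])

```text
clock: 6.25
tcp_pos: [0.4822, -0.111, 0.2661]
orientation: [-2.392, -2.036, 0.001]
contact_force: [0.9, -0.2, -1.4]
grip_width: 0.0414
gripper_force: 51.4
```

Request:
arm_command(plan=[{"tx": -0.0319, "ty": 0.0093, "tz": 0, "ax": 0, "ay": 0, "az": -1.34, "claw": 1}, {"tx": -0.0321, "ty": 0.0085, "tz": 0, "ax": 0, "ay": 0, "az": -1.34, "claw": 1}, {"tx": -0.0323, "ty": 0.0078, "tz": 0, "ax": 0, "ay": 0, "az": -1.34, "claw": 1}, {"tx": -0.0325, "ty": 0.007, "tz": 0, "ax": 0, "ay": 0, "az": -1.34, "claw": 1}, {"tx": -0.0326, "ty": 0.0063, "tz": 0, "ax": 0, "ay": 0, "az": -1.34, "claw": 1}, {"tx": 0, "ty": 0, "tz": 0, "ax": 0, "ay": 0, "az": 0, "claw": 1}, {"tx": 0, "ty": 0, "tz": 0, "ax": 0, "ay": 0, "az": 0, "claw": 1}, {"tx": 0, "ty": 0, "tz": 0, "ax": 0, "ay": 0, "az": 0, "claw": 1}, {"tx": 0, "ty": 0, "tz": 0, "ax": 0, "ay": 0, "az": 0, "claw": 1}, {"tx": 0, "ty": 0, "tz": 0, "ax": 0, "ay": 0, "az": 0, "claw": 1}])

```text
clock: 7.08
tcp_pos: [0.5028, -0.2727, 0.2663]
orientation: [-2.267, -2.173, -0.0]
contact_force: [0.4, 0.1, -2.2]
grip_width: 0.0415
gripper_force: 51.3
```

```bash
python3 - <<'E'
from h import *
o=r.get_obs(); print(o["clock"],o["tcp_pos"],o["joints"].round(2))
m,T,im=shot("wrist","w3.png")
find("wrist",T,["long_pack_center","bay","slide"])
rows([0.503,-0.274,0.2674],-2.5,1)
E
```

```text
7.0833 [ 0.50279216 -0.27269749  0.2662962 ] [ 0.1   0.5   0.37  1.94 -0.26  0.75  0.58]
wrist long_pack_center call 0.66 [ 0.4997 -0.2557  0.1247]
wrist long_pack_center call 0.58 [ 0.4976 -0.2694  0.1071]
wrist bay call 0.7 [ 0.511  -0.1919  0.0132]
wrist bay call 0.67 [ 0.5045 -0.2279  0.013 ]
wrist slide call 0.77 [ 0.5078 -0.1986  0.0339]
slide call it knows: bay, long_pack_center, short_pack_center
yaw now -2.51 total turn [ 0.01 -0.   -0.01] n 1
0 [-0.0002  0.0003 -0.0006] [ 0.01 -0.   -0.01]
```

View pics/w3.png

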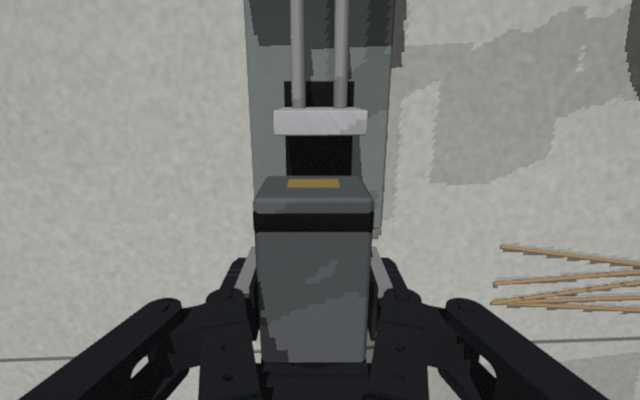

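Wrist view: the pack is held straight, with its head-end bottom edge at about row 178 (cols 263..363). The slide's top plate spans cols 274..366, rows 108..133, and base edges run down cols ~250 and ~388.

```bash
python3 - <<'E'
from h import *
m,T=cam("wrist"); print(T[:3,3])
for n,u,z in [("sl L",(274,133),.066),("sl R",(366,133),.066),("sl bL",(274,108),.066),("base L",(246,40),.01),("base L2",(253,180),.01),("base R",(395,40),.01),("base R2",(384,180),.01),("pk tL",(257,208),.1249),("pk tR",(372,208),.1249),("pk bL",(264,178),.089),("pk bR",(362,178),.089),("pk tail",(260,362),.125),("pk tailR",(368,362),.125)]: print(n,pix(m,T,u,z).round(4))
E
```

```text
[ 0.50526274 -0.19909763  0.23699717]
sl L [ 0.485 -0.216  0.066]
sl R [ 0.5304 -0.218   0.066 ]
sl bL [ 0.4859 -0.2041  0.066 ]
base L [ 0.4657 -0.165   0.01  ]
base L2 [ 0.4615 -0.2525  0.01  ]
base R [ 0.5563 -0.1691  0.01  ]
base R2 [ 0.5509 -0.2565  0.01  ]
pk tL [ 0.4841 -0.2354  0.1249]
pk tR [ 0.5238 -0.2372  0.1249]
pk bL [ 0.4817 -0.2332  0.089 ]
pk bR [ 0.5252 -0.2352  0.089 ]
pk tail [ 0.4793 -0.3003  0.125 ]
pk tailR [ 0.5225 -0.3022  0.125 ]
```

Request:
arm_command(plan=[{"tx": 0, "ty": 0.0032, "tz": 0, "ax": 0, "ay": 0, "az": 0, "claw": 1}, {"tx": 0, "ty": 0, "tz": 0.01, "ax": 0, "ay": 0, "az": 0, "claw": 1}, {"tx": 0, "ty": 0, "tz": 0.015, "ax": 0, "ay": 0, "az": 0, "claw": 1}, {"tx": 0, "ty": 0, "tz": 0.015, "ax": 0, "ay": 0, "az": 0, "claw": 1}, {"tx": 0, "ty": 0, "tz": 0.01, "ax": 0, "ay": 0, "az": 0, "claw": 1}, {"tx": 0, "ty": 0, "tz": 0.007, "ax": 0, "ay": 0, "az": 0, "claw": 1}, {"tx": 0, "ty": 0, "tz": 0, "ax": 0, "ay": 0, "az": 0, "claw": 1}, {"tx": 0, "ty": 0, "tz": 0, "ax": 0, "ay": 0, "az": 0, "claw": 1}, {"tx": 0, "ty": 0, "tz": 0, "ax": 0, "ay": 0, "az": 0, "claw": 1}, {"tx": 0, "ty": 0, "tz": 0, "ax": 0, "ay": 0, "az": 0, "claw": 1}])

```text
clock: 8.22
tcp_pos: [0.5061, -0.2746, 0.2104]
orientation: [2.27, 2.17, 0.001]
contact_force: [-0.3, 0.5, -1.9]
grip_width: 0.0415
gripper_force: 51.4
```

Request:
arm_command(plan=[{"tx": 0.005, "ty": 0, "tz": 0, "ax": 0, "ay": 0, "az": 0, "claw": 1}, {"tx": 0.006, "ty": 0, "tz": 0, "ax": 0, "ay": 0, "az": 0, "claw": 1}, {"tx": 0.006, "ty": 0, "tz": 0, "ax": 0, "ay": 0, "az": 0, "claw": 1}, {"tx": 0.006, "ty": 0, "tz": 0, "ax": 0, "ay": 0, "az": 0, "claw": 1}, {"tx": 0.006, "ty": 0, "tz": 0, "ax": 0, "ay": 0, "az": 0, "claw": 1}, {"tx": 0.006, "ty": 0, "tz": 0, "ax": 0, "ay": 0, "az": 0, "claw": 1}, {"tx": 0.006, "ty": 0, "tz": 0, "ax": 0, "ay": 0, "az": 0, "claw": 1}, {"tx": 0.005, "ty": 0, "tz": 0, "ax": 0, "ay": 0, "az": 0, "claw": 1}, {"tx": 0.004, "ty": 0, "tz": 0, "ax": 0, "ay": 0, "az": 0, "claw": 1}, {"tx": 0, "ty": 0, "tz": 0, "ax": 0, "ay": 0, "az": 0, "claw": 1}])

```text
clock: 9.05
tcp_pos: [0.5081, -0.2242, 0.21]
orientation: [2.269, 2.171, -0.001]
contact_force: [-0.8, -4.5, -0.1]
grip_width: 0.0412
gripper_force: 51.7
```

```bash
python3 - <<'E'
from h import *
o=r.get_obs(); print(o["clock"],o["tcp_pos"],o["contact_force"].round(1))
m,T,im=shot("wrist","w4.png")
shot("scene","s4.png")
a=np.vstack([cv2.imread("pics/w4.png")[:300,140:540],cv2.imread("pics/s4.png")[180:380,140:540]][:2]); cv2.imwrite("pics/c4.png",cv2.resize(a,None,fx=1.19,fy=1.19))
find("wrist",T,["bay","slide"])
E
```

```text
9.05 [ 0.50806573 -0.22422233  0.21004223] [-0.8 -4.5 -0.1]
wrist slide call 0.77 [ 0.5078 -0.1723  0.0474]
slide call it knows: bay, long_pack_center, short_pack_center
```

View pics/c4.png

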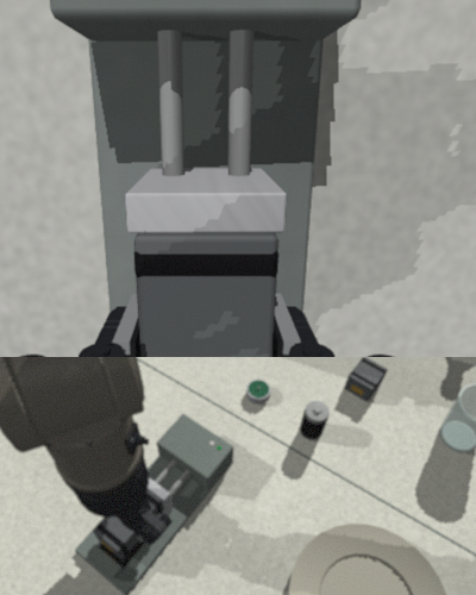

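The pack's end is pressed against the slide. Centre columns are 313.1 for the slide and 313.5 for the pack, so it is centred. Checking the face position.

```bash
python3 - <<'E'
from h import *
m,T=cam("wrist")
print(pix(m,T,(246.7,195),.066).round(4),pix(m,T,(379.5,195),.066).round(4))
E
```

```text
[ 0.486  -0.1824  0.066 ] [ 0.5321 -0.1845  0.066 ]
```

Slide is back about 33 mm, so the pack clears the stop by about 5 mm. Lowering.

Request:
arm_command(plan=[{"tx": 0, "ty": 0, "tz": 0.003, "ax": 0, "ay": 0, "az": 0, "claw": 1}, {"tx": 0, "ty": 0, "tz": 0.004, "ax": 0, "ay": 0, "az": 0, "claw": 1}, {"tx": 0, "ty": 0, "tz": 0.004, "ax": 0, "ay": 0, "az": 0, "claw": 1}, {"tx": 0, "ty": 0, "tz": 0.004, "ax": 0, "ay": 0, "az": 0, "claw": 1}, {"tx": 0, "ty": 0, "tz": 0.003, "ax": 0, "ay": 0, "az": 0, "claw": 1}, {"tx": 0, "ty": 0, "tz": 0.002, "ax": 0, "ay": 0, "az": 0, "claw": 1}, {"tx": 0, "ty": 0, "tz": 0.001, "ax": 0, "ay": 0, "az": 0, "claw": 1}, {"tx": 0, "ty": 0, "tz": 0.001, "ax": 0, "ay": 0, "az": 0, "claw": 1}, {"tx": 0, "ty": 0, "tz": 0, "ax": 0, "ay": 0, "az": 0, "claw": 1}, {"tx": 0, "ty": 0, "tz": 0, "ax": 0, "ay": 0, "az": 0, "claw": 1}])

```text
clock: 10.13
tcp_pos: [0.5083, -0.2248, 0.1876]
orientation: [2.27, 2.17, 0.0]
contact_force: [0.1, -5.0, -1.5]
grip_width: 0.0415
gripper_force: 51.7
```

Request:
arm_command(plan=[{"tx": 0, "ty": 0, "tz": 0.0005, "ax": 0, "ay": 0, "az": 0, "claw": 1}, {"tx": 0, "ty": 0, "tz": 0.0005, "ax": 0, "ay": 0, "az": 0, "claw": 1}, {"tx": 0, "ty": 0, "tz": 0, "ax": 0, "ay": 0, "az": 0, "claw": 1}, {"tx": 0, "ty": 0, "tz": 0, "ax": 0, "ay": 0, "az": 0, "claw": 1}, {"tx": 0, "ty": 0, "tz": 0, "ax": 0, "ay": 0, "az": 0, "claw": 1}, {"tx": 0, "ty": 0, "tz": 0, "ax": 0, "ay": 0, "az": 0, "claw": 1}, {"tx": 0, "ty": 0, "tz": 0, "ax": 0, "ay": 0, "az": 0, "claw": 1}, {"tx": 0, "ty": 0, "tz": 0, "ax": 0, "ay": 0, "az": 0, "claw": 1}, {"tx": 0, "ty": 0, "tz": 0, "ax": 0, "ay": 0, "az": 0, "claw": 1}, {"tx": 0, "ty": 0, "tz": 0, "ax": 0, "ay": 0, "az": 0, "claw": 1}])

```text
clock: 10.97
tcp_pos: [0.5082, -0.2249, 0.1874]
orientation: [2.27, 2.17, 0.001]
contact_force: [-1.8, -3.5, 8.8]
grip_width: 0.0411
gripper_force: 52.9
```

The floor is touched at the expected height (8.8 N upward). Releasing.

Request:
arm_command(plan=[{"tx": 0, "ty": 0, "tz": 0, "ax": 0, "ay": 0, "az": 0, "claw": 0.45}, {"tx": 0, "ty": 0, "tz": 0, "ax": 0, "ay": 0, "az": 0, "claw": 0.4}, {"tx": 0, "ty": 0, "tz": 0, "ax": 0, "ay": 0, "az": 0, "claw": 0.3}, {"tx": 0, "ty": 0, "tz": 0, "ax": 0, "ay": 0, "az": 0, "claw": 0.2}, {"tx": 0, "ty": 0, "tz": 0, "ax": 0, "ay": 0, "az": 0, "claw": 0.1}, {"tx": 0, "ty": 0, "tz": 0, "ax": 0, "ay": 0, "az": 0, "claw": 0}, {"tx": 0, "ty": 0, "tz": 0, "ax": 0, "ay": 0, "az": 0, "claw": 0}, {"tx": 0, "ty": 0, "tz": 0, "ax": 0, "ay": 0, "az": 0, "claw": 0}, {"tx": 0, "ty": 0, "tz": 0, "ax": 0, "ay": 0, "az": 0, "claw": 0}, {"tx": 0, "ty": 0, "tz": 0, "ax": 0, "ay": 0, "az": 0, "claw": 0}])

```text
clock: 11.8
tcp_pos: [0.508, -0.2244, 0.1867]
orientation: [-2.27, -2.171, -0.0]
contact_force: [-0.5, 0.2, -0.0]
grip_width: 0.0856
gripper_force: 0.0
```

Request:
arm_command(plan=[{"tx": 0, "ty": 0, "tz": -0.008, "ax": 0, "ay": 0, "az": 0, "claw": 0}, {"tx": 0, "ty": 0, "tz": -0.015, "ax": 0, "ay": 0, "az": 0, "claw": 0}, {"tx": 0, "ty": 0, "tz": -0.025, "ax": 0, "ay": 0, "az": 0, "claw": 0}, {"tx": 0, "ty": 0, "tz": -0.03, "ax": 0, "ay": 0, "az": 0, "claw": 0}, {"tx": 0, "ty": 0, "tz": -0.03, "ax": 0, "ay": 0, "az": 0, "claw": 0}, {"tx": 0, "ty": 0, "tz": -0.025, "ax": 0, "ay": 0, "az": 0, "claw": 0}, {"tx": 0, "ty": 0, "tz": -0.015, "ax": 0, "ay": 0, "az": 0, "claw": 0}, {"tx": 0, "ty": 0, "tz": 0, "ax": 0, "ay": 0, "az": 0, "claw": 0}, {"tx": 0, "ty": 0, "tz": 0, "ax": 0, "ay": 0, "az": 0, "claw": 0}, {"tx": 0, "ty": 0, "tz": 0, "ax": 0, "ay": 0, "az": 0, "claw": 0}])

```text
clock: 12.63
tcp_pos: [0.5076, -0.2241, 0.3342]
orientation: [-2.269, -2.171, 0.0]
contact_force: [-0.9, 0.3, -0.4]
grip_width: 0.0855
gripper_force: 0.0
```

```bash
python3 - <<'E'
from h import *
o=r.get_obs(); print(o["clock"],o["tcp_pos"],o["contact_force"].round(1))
m,T,im=shot("wrist","w5.png"); shot("scene","s5.png")
a=np.vstack([cv2.imread("pics/w5.png")[:330,140:540],cv2.imread("pics/s5.png")[200:390,140:540]]); cv2.imwrite("pics/c5.png",cv2.resize(a,None,fx=1.15,fy=1.15))
find("wrist",T,["long_pack_center","slide"])
E
```

```text
12.6333 [ 0.50763294 -0.22411968  0.33419894] [-0.9  0.3 -0.4]
wrist long_pack_center call 0.94 [ 0.504  -0.2247  0.047 ]
wrist long_pack_center call 0.71 [ 0.5051 -0.2252  0.029 ]
wrist slide call 0.68 [ 0.5106 -0.171   0.0351]
slide call it knows: bay, long_pack_center, short_pack_center
```

View pics/c5.png

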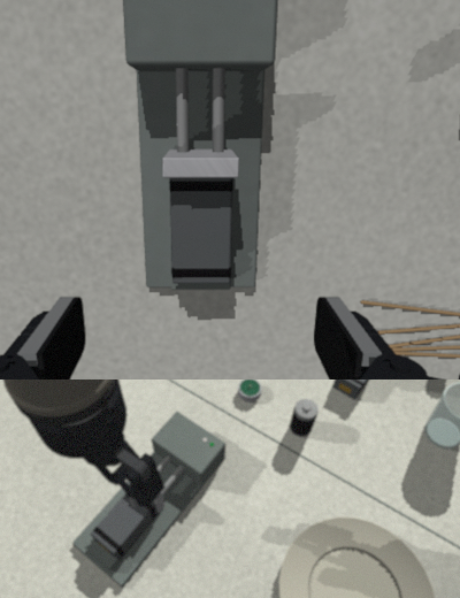

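```bash
python3 - <<'E'
from h import *
m,T=cam("wrist"); f=lambda x,y:(140+x/1.15,y/1.15)
for n,u,z in [("slL",(163,176),.066),("slR",(238,176),.066),("pk1L",(169.5,190),.046),("pk1R",(235.5,190),.046),("pk2L",(172,275),.046),("pk2R",(232,275),.046),("tail",(202,276),.046),("stop top far",(202,281),.026)]: print(n,pix(m,T,f(*u),z).round(4))
E
```

```text
slL [ 0.486  -0.1871  0.066 ]
slR [ 0.5316 -0.1892  0.066 ]
pk1L [ 0.4876 -0.1998  0.046 ]
pk1R [ 0.5315 -0.2018  0.046 ]
pk2L [ 0.4852 -0.2612  0.046 ]
pk2R [ 0.5279 -0.2631  0.046 ]
tail [ 0.5065 -0.2629  0.046 ]
stop top far [ 0.506  -0.2758  0.026 ]
```

Slide value is about 0.029, and the pack lies flat at z ≈ 0.028, in line with the bay and against the stop. Handing in.

```bash
python3 -c "
from bench import r
print(r.hand_in())"
```

```text
the job is handed in; nothing more can be done
None
```

The long pack is on charge: it lies flat and in line with the bay, held against the stop by the slide. I handed the job in shortly after 12.6 s with the gripper clear and the short pack left alone; no verdict came back.

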